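Load the V-block slide and offer up the bearing cap

ROBOT

A 6-joint arm with a two-finger parallel gripper is mounted at the origin on the work surface. World frame = base frame: x ahead of the robot, y to its left, z up, the work surface at z = 0. Lengths are in mm, angles in rad, forces in N, time in s.
With the tool pointing down it reaches from about 400 to 925 mm from the base axis. Payload 12.5 kg.
Tool frame: the origin (TCP) lies where the fingers leave the gripper's body, on its centre line; the fingertips stand 78 mm ahead of it and the grasp point (between the pads) lies 59 mm ahead of it (env.tip_extent is the distance from the TCP to the fingertips, in mm); z points along the fingers, y is the direction in which the jaws open and shut (so a half turn about z gives the same grasp; the last joint's range is limited). The gripper opens to 95 mm and grips with 3 to 60 N. Pads are 20 mm wide; open, the fingers measure 119 mm over their backs; the gripper's body (75 mm by 180 mm) begins 59 mm behind the grasp point.
Start: joints at [1.041, 0.491, 1.559, -0, 1.092, -0.106], TCP at [256.999, 569.727, 292.261] pointing down, gripper open.
Joint ranges: [-3.1, 3.1], [-0.84, 2.19], [0.05, 2.79], [-1.13, 4.28], [0.06, 2.93], [-2.69, 2.69]. Speed limits (rad/s): [2.22, 2.22, 2.79, 3.14, 3.14, 3.14].

INTERFACE

Orientations are given as [roll, pitch, yaw] about the fixed x, y, z axes, in that order (R = Rz(yaw) Ry(pitch) Rx(roll)).
In Python, from cell import env gives the robot as it stands. The module is installed in compiled form; this text tells all that it offers.
- The arm moves only by the tool play_rows, never from a script. Its argument "targets" is a list of rows, each an object with "linear": the shift along the tool's x, y, z in mm, a list of three; "turn": the turn about the tool's z in rad. A call has 1 to 20 rows; each row is the pose to reach, as a shift and turn from the pose commanded when the call began, along the tool's axes at that moment; what a row does not reach only later rows make up. A row lasts 1/8 s, in which the tool goes at most 62.5 mm and 10.7 degrees, less where a joint would pass 70% of its speed; a pose out of reach is approached as far as the arm can. A call with a gripper value outside its range is refused whole. "hand" is the finger opening in mm, from 0 to 95.1, set as the call begins (left out, the last holds). The fingers move at their own pace and stop on an object; the grip force is fixed at half the most. Time passes only in rows, so rows that repeat a pose let the fingers close. It gives the time, the measured TCP pose, the force and the opening at its end, in the units of the state.
- env.state(): the state, without advancing time (a new reading comes with each control period).
- env.read_camera(name): name is "scene" or "top"; returns (picture, depth): 400x640x3 uint8, red, green, blue; 400x640 float32, mm along the optical axis (not along the pixel's ray), 0 where there is no reading.
- env.camera_params(name): a dict with "fx", "fy", "cx", "cy" (pixels), "R" (3x3) and "t" (3): a world point X has camera coordinates R X + t. Camera axes: x right, y down, z forward; pixel columns grow to the right and rows downward; lengths in mm; the calibration is good to about 2 mm. A picture is of the moment at which its call begins. camera_params takes no time and is no camera call.
- env.job_done(): hands the job in, once; it reports no verdict.
The state is a dict: "t": time; "joints": joint angles; "qvel": joint speeds; "tau": joint torques, N m; "eef_pos": TCP position; "tcp_rot": TCP orientation; "ft_force": force on the tool from outside, world axes, zero at the start; "moment": the same for the moment, N m; "opening": opening from 0.0 (shut) to 1.0 (fully open).
Only numpy, scipy, OpenCV 4.12 (cv2) and the standard library are available. Lean on these libraries where they do the work, as an engineer would, in place of code of your own. Each camera call takes 0.05 s, during which the arm holds its last target.

TASK

Lay the plain round steel pin lengthwise in the groove of the V-block, about centred, let go of it, and then push the slide fully home against its stop with the pin still lying in the groove. Then lift the grey bearing cap off the surface plate, keeping it level, and finish while holding it still and level in the gripper, centred about 60 mm clear above the pin with its half-round bore running along the pin. Leave the gear, the washers and the gauge case where they lie.

Things in the scene. Friction and masses are not known exactly. Their poses are not given: they have to be found in the camera images.
- pin_center (a point): Plain round steel shaft pin, 24 mm diameter, 84 mm long, 0.23 to 0.38 kg, lying on its side on the surface plate (can roll); the point is its centre (12 mm above the plate at the start). Its x axis runs along the pin; both ends are alike.
- vseat (a point): Where the pin's centre lies when seated in the V-block, 71 mm above the bench. x runs along the 90-degree groove and the slide's travel, +x towards home; z is up. The dark steel V-block is 72 mm long along x, 50 mm wide, its top 2 mm below this point. A cross slot 44 mm long in its middle is open sideways and down to 29 mm below this point: fingers beside the pin's middle fit in it.
- push_face (a point): Centre of the near face (looks along the -x of vseat) of the upright steel push plate on the slide: 34 mm wide, 14 mm thick, from 21 mm below to 21 mm above this point (34 to 76 mm above the bench), free in front and at both sides. Its far face is 37 mm from the end of a centred pin.
- slide (a joint): How far the slide stands out from its home stop, m: 0 is home (hard stop), 0.10 the most. Pushing the slide along +x of vseat lowers it. The track is greased: about 2 to 4 N moves it, and it stays where it is left.
- cap_center (a point): Grey bearing cap, 0.5 to 0.85 kg, standing on the plate: an arch, flat pad on top, a bolt ear at each end. 34 mm thick along x (the half-bore's axis; flat faces to grip), 104 mm long along y over the ears, 46 mm high; bore radius 16 mm. The point is its centre, 23 mm above its underside. Ears 14 mm high; the middle 34 mm along y is full height. Both sides are alike.
- plate: Fixed cast-iron surface plate, 30 mm thick, its top 30 mm above the bench, 310 mm along x by 360 mm along y; the origin is on its underside, 85 mm towards +x from its middle. The loose parts lie on it.
- fixture: Fixed base of the slide with its track and end stop (stop 40 mm high); the origin is on its underside, below the place of the V-block's middle when home. x runs along the track, towards the stop.
- gear_center (a point): Steel spur gear lying flat, 84 mm diameter, 24 mm high at the hub; the point is its centre. Leave alone.
- washer_a: Bronze thrust washer lying flat, 58 mm outside diameter, 6 mm thick; origin at the centre of its underside. Leave alone.
- washer_b: A second, identical bronze thrust washer. Leave alone.
- gauge_case: Chipped green feeler gauge case, 100 x 24 x 14 mm, long along x, flat sided; origin at the centre of its underside. Leave alone.
Not all that is in view belongs to the job. What is meant by the part that bears pin_center is not blue, red or turquoise, and is the larger of those in its own colour.

How it is judged (in metres and radians):
On the way, in this order (a step that is already met when the one before it is completed fails the run):
1. the pin lies released in the V groove while the slide is still out (horizontal distance between pin_center and vseat below 0.014 m and z of pin_center in the frame of vseat between -0.005 and 0.005 m and angle between the x axis of pin_center and the x axis of vseat, either way round below 0.12 rad and value of joint slide above 0.03 m and contact force between the fingers and pin below 0.1 N), for 0.2 s.
2. the slide is home with the pin in the groove (horizontal distance between pin_center and vseat below 0.014 m and z of pin_center in the frame of vseat between -0.005 and 0.005 m and angle between the x axis of pin_center and the x axis of vseat, either way round below 0.12 rad and value of joint slide below 0.005 m), for 0.2 s.
At the end, for the whole second after the job is handed in: Slide within 5 mm of home; pin seated in the groove within 14 mm of its middle; the cap held by the fingers alone, still (under 20 mm/s), level within 0.12 rad, within 25 mm of the V-block's middle seen from above, 30 to 100 mm clear above the pin, its bore along the groove within 0.2 rad (all of step 2 and horizontal distance between cap_center and vseat below 0.025 m and z of cap_center in the frame of vseat between 0.065 and 0.135 m and angle between the x axis of cap_center and the x axis of vseat, either way round below 0.2 rad and angle between cap_center's own z axis and vertical below 0.12 rad and linear speed of cap below 0.02 m/s and angular speed of cap below 0.15 rad/s and contact force between the fingers and cap above 2 N and contact force between cap and fixture below 0.1 N and contact force between cap and plate below 0.1 N and contact force between each of cap, the fingers and pin below 0.1 N); the arm keeps its last pose, push and grip.
It fails at once if the gear, a washer or the gauge case is shifted by more than 25 mm (distance of any of gear_center, washer_a, washer_b, gauge_case from where it was at the start of the episode above 0.025 m).
It fails at once if the bearing cap is tipped by more than 0.35 rad (angle between cap_center's own z axis and vertical above 0.35 rad).
It also fails if it takes over 72 s, if anything falls off the work surface, if the arm or the gripper's body presses on something with over 40 N, if the wrist force passes 120 N, or if a joint passes its speed limit or range.

## Working session

There is one attempt and no reset: what is moved stays moved. The work goes in short steps, Python scripts to look and compute and a tool call to move; the robot and the scene stay as the last step left them, time stands still between calls to the robot, and variables do not carry over. Pictures are saved under pics/ and viewed, and the job is handed in when it is done.

Besides the shell and the picture viewer there is one more tool, called after ">>>" by a JSON object that holds its "op" and its "data". play_rows: Moves the arm, as the interface text tells. Its arguments: {"type":"object","properties":{"targets":{"type":"array","items":{"type":"object","properties":{"linear":{"type":"array","items":{"type":"number"}},"turn":{"type":"number"}}}},"hand":{"type":"number"}},"required":["targets"]}

```bash
mkdir -p pics
cat > h.py <<'E'
import numpy as np,cv2,json
from cell import env
def shot(n,tag):
    p,d=env.read_camera(n); np.savez(f'pics/{tag}.npz',p=p,d=d); cv2.imwrite(f'pics/{tag}.png',p[:,:,::-1]); return p,d
def world(n,d,u=None,v=None):
    c=env.camera_params(n); R=np.array(c['R']);t=np.array(c['t'])
    if u is None: v,u=np.mgrid[0:d.shape[0],0:d.shape[1]]
    z=d[v,u]
    P=np.stack([(u-c['cx'])/c['fx']*z,(v-c['cy'])/c['fy']*z,z],-1)
    return (P-t)@R
E
python3 - <<'E'
from h import *
print(env.state())
for n in('top','scene'):
    shot(n,n+'0'); print(n,env.camera_params(n))
E
```

```text
{'t': 0.0, 'joints': array([ 1.04139395e+00,  4.91573996e-01,  1.55946223e+00,  5.83047540e-06,
        1.09172255e+00, -1.05633621e-01]), 'qvel': array([-1.14090293e-05, -2.31846064e-04, -1.68660379e-03,  1.44882445e-03,
       -9.82998922e-04,  1.40682264e-04]), 'tau': array([-1.05495878e-03, -6.12627482e+01, -2.58183879e+01,  6.91361446e-02,
        4.83515114e-02, -1.00580505e-04]), 'eef_pos': array([256.91236276, 569.57297621, 291.64833608]), 'tcp_rot': array([-3.14043358e+00, -1.28094886e-04,  2.71782113e+00]), 'ft_force': array([-0.3920236 ,  0.29625752, -0.02895533]), 'moment': array([ 0.00324712, -0.01036896, -0.01524082]), 'opening': 0.9967381506699269}
top {'fx': 420.01692850422506, 'fy': 420.01692850422506, 'cx': 328.0946309229628, 'cy': 200.54626046204177, 'R': array([[ 0.0084513 , -0.99984884,  0.01519475],
       [-0.99758854, -0.00947707, -0.06875533],
       [ 0.06888894, -0.01457703, -0.99751783]]), 't': array([ -86.81416422,  528.86635757, 1167.00895901])}
scene {'fx': 430.250009061394, 'fy': 430.250009061394, 'cx': 313.93321800272355, 'cy': 200.12272706223695, 'R': array([[ 0.33556392,  0.94187145, -0.0165839 ],
       [ 0.58149845, -0.22095854, -0.78296671],
       [-0.74111834,  0.25309187, -0.62184251]]), 't': array([-130.39323617, -283.46087372, 1429.86137175])}
```

View pics/top0.png

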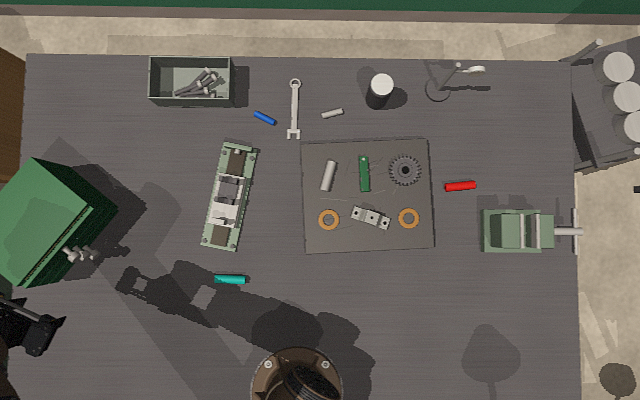

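View pics/scene0.png

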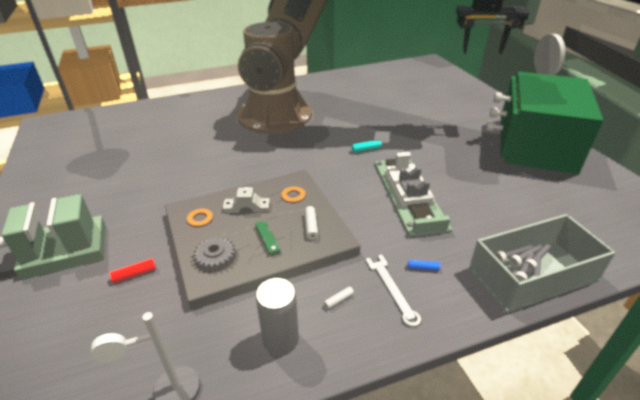

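Run:
```python
from h import *
p=np.load('pics/top0.npz')['p'];d=np.load('pics/top0.npz')['d']
a=cv2.resize(p[100:260,190:300],None,fx=5,fy=3.7*5/3.7,interpolation=cv2.INTER_CUBIC)[:, :, ::-1]
cv2.imwrite('pics/c_fix.png',cv2.resize(p[135:255,195:265],None,fx=4.9,fy=4.9,interpolation=cv2.INTER_CUBIC)[:,:,::-1])
cv2.imwrite('pics/c_plate.png',cv2.resize(p[95:255,295:440],None,fx=3.7,fy=3.7,interpolation=cv2.INTER_CUBIC)[:,:,::-1])
p2=np.load('pics/scene0.npz')['p']
cv2.imwrite('pics/c_fix2.png',cv2.resize(p2[140:240,365:460],None,fx=5.5,fy=5.5,interpolation=cv2.INTER_CUBIC)[:,:,::-1])
W=world('top',d)
for n,(u,v) in dict(pin=(329,176),small=(332,113),cap=(370,217),gear=(405,170),wa=(319,219),wb=(408,217),case=(364,173),fixtop=(236,160),fixbot=(220,234)).items(): print(n,W[v,u].round(1))
```

```text
pin [594.5 -83.4  56.8]
small [781.9 -91.2  16.2]
cap [ 482.5 -194.3   74.2]
gear [ 613.9 -293.4   52.8]
wa [476.9 -57.   37. ]
wb [ 484.8 -305.5   31.8]
case [ 605.5 -180.8   44.3]
fixtop [642.6 180.3  16.7]
fixbot [433.  219.4  19.3]
```

View pics/c_fix.png

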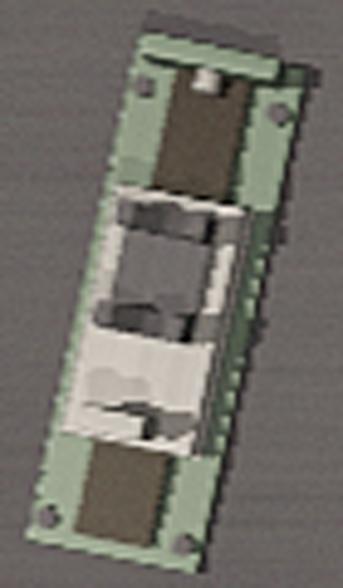

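View pics/c_plate.png

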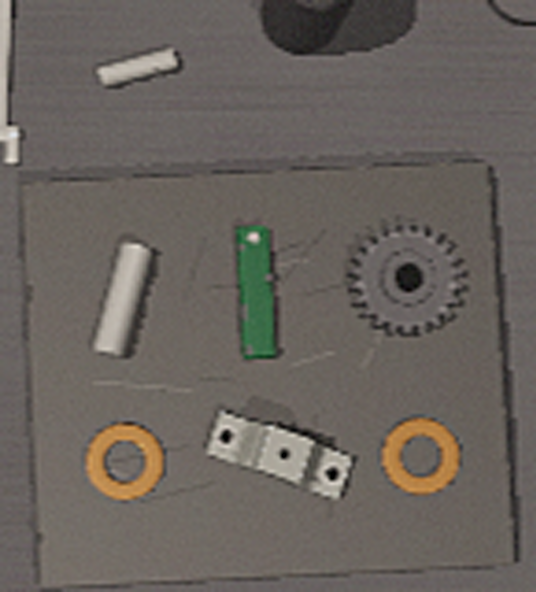

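View pics/c_fix2.png

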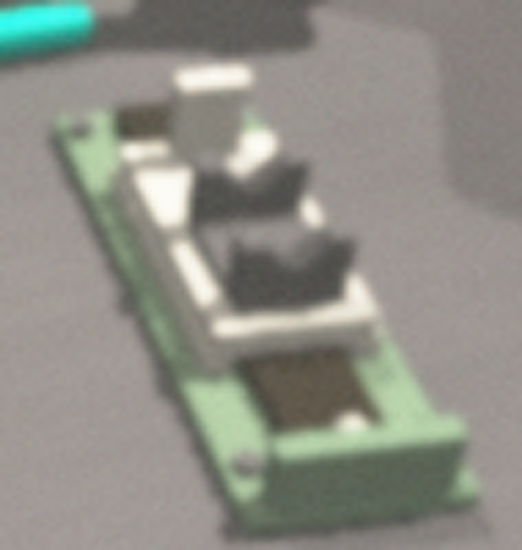

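Candidates for the pin in the top picture: light grey rod on the plate (329,176); shorter grey rod on the bench (332,113); blue (264,118); turquoise (230,279); red (460,186). The grey rod on the plate is the larger of the grey ones, and the close crop shows it plain and round, so I choose it. The fixture has its stop at the far (+x) end, top (240,148), with the push plate near (226,220).

Run:
```python
from h import *
for n in('top','scene'):
    d=np.load(f'pics/{n}0.npz')['d'];W=world(n,d);ok=d>0
    def sel(x0,x1,y0,y1,z0,z1): 
        m=ok&(W[...,0]>x0)&(W[...,0]<x1)&(W[...,1]>y0)&(W[...,1]<y1)&(W[...,2]>z0)&(W[...,2]<z1); return W[m]
    pl=sel(560,600,-150,-120,0,60); print(n,'plate z',np.median(pl[:,2]),pl[:,2].std(), 'bench',np.median(sel(500,600,50,100,-20,40)[:,2]))
    for nm,b in dict(pin=(530,650,-120,-50,40,70),small=(740,820,-140,-50,8,40),cap=(420,530,-260,-130,38,90),captop=(420,530,-260,-130,70,90),case=(540,670,-210,-160,38,60),block=(400,700,130,280,55,90),all=(380,720,130,280,6,90)).items():
        P=sel(*b); 
        if nm in('pin','small','cap','case','captop','all'):
            r=cv2.minAreaRect(P[:,:2].astype(np.float32)); c=P[:,:2].mean(0); _,s,V=np.linalg.svd(P[:,:2]-c,full_matrices=False)
            print(nm,len(P),np.round(r[0],1),np.round(r[1],1),round(r[2],1),'mean',c.round(1),'ang',np.degrees(np.arctan2(V[0,1],V[0,0])).round(1),'z',np.percentile(P[:,2],[5,50,95]).round(1))
    P=sel(380,720,120,290,-5,100)
    cx=540;a=np.radians(-10.6)
    # height map in fixture frame
    X=(P[:,0]-540)*np.cos(a)+(P[:,1]-200)*np.sin(a);Y=-(P[:,0]-540)*np.sin(a)+(P[:,1]-200)*np.cos(a)
    for lo in range(-180,180,6):
        m=(X>=lo)&(X<lo+6); row=[]
        for yy in range(-50,50,5):
            k=m&(Y>=yy)&(Y<yy+5); row.append('%3d'%np.median(P[k,2]) if k.any() else '  .')
        print(lo,' '.join(row))
```

```text
top plate z 29.890649358693654 2.1291668937770116 bench 0.040898786348471064
pin 258 [597.1 -81. ] [23.7 83.8] 75.7 mean [596.4 -81.1] ang 165.5 z [43.6 51.6 55.9]
small 118 [781.6 -84.7] [15.6 73.1] 15.8 mean [782.6 -90.8] ang -72.3 z [ 9.6 15.3 19.8]
cap 480 [ 481.9 -198.9] [104.3  34.4] 71.3 mean [ 481.9 -197.4] ang -108.8 z [41.9 53.2 77.9]
captop 164 [ 482.  -198.6] [33.6 34.3] 71.5 mean [ 481.8 -198.5] ang 177.6 z [71.8 75.3 79.1]
case 310 [ 604.4 -181.2] [98.7 24.4] 3.5 mean [ 604.2 -180.9] ang -176.4 z [39.9 43.8 47.7]
all 3697 [550.6 203.1] [144.7 330. ] 89.5 mean [537.7 195.8] ang 169.4 z [ 8.1 20.9 64.6]
-180   .   .   .   .   .   .   .   .   .   .   .   .   .   .   .   .   .   .   .   .
-174   .   .   .   .   .   .   .   .   .   .   .   .   .   .   .   .   .  -1   0   0
-168   .   .   .   .   .   .   .   .   .   .   .  -1   0   4   0   0   2  -1   0   0
-162   .   .   .   .   .   0   2   0   0   1   0   0   0   0   0   3   1  -1   0  -1
-156  -1   0   2   1   0   0   0   1   0   1   0   1   1   0  -1   0   4   0   0   0
-150  10   8   9   7   9  12   9  12  12  10  10  12
[... 9512 characters left out ...]
   .   .   .   .   .   .   .
132   9  24   .  39  39  39  40  39  39  39  40  40  39   .  38  40  40  40   9   9
138  11  28  41  39  40  39  40  41  40  41  40  41  38  40  40  40  42   .  11   9
144   7  23  22  25  27  20  25  19  23  23  27  25  26  26  24  29  22  10  10   1
150   1   6   5   5   5   7   2   6   5  14   5   7   4   5   6  10   9   5   2   2
156   0   1   0   0   0   0   0   0   0   0   0   1   0   0   0   1   0   0   2   0
162   0   0   0   1   0   0   0   1   2   0   0   0   1   0   1   0   0   0   0   1
168   0   0   1   1   0   0   0   1   0   1   0   0   1   0   1   0   1   1   1   1
174   0   1   0   1   0   0   0   0   0   0   0   0   0   1   2   0   1   0  -1   .
```

Run:
```python
from h import *
from scipy.optimize import minimize
from scipy.ndimage import median_filter
for n in('top','scene'):
    d=np.load(f'pics/{n}0.npz')['d'];W=world(n,d).reshape(-1,3);W=W[d.ravel()>0]
    a=np.radians(-10.6);c,s=np.cos(a),np.sin(a)
    X=(W[:,0]-540)*c+(W[:,1]-200)*s;Y=-(W[:,0]-540)*s+(W[:,1]-200)*c;Z=W[:,2]
    g=lambda x0,x1,y0,y1,z0,z1:(X>x0)&(X<x1)&(Y>y0)&(Y<y1)&(Z>z0)&(Z<z1)
    def rep(nm,m):
        P=W[m][:,:2].astype(np.float32);r=cv2.minAreaRect(P);print(n,nm,m.sum(),np.round(r,1) if 0 else (np.round(r[0],1),np.round(r[1],1),round(r[2],1)))
    rep('blocktop',g(-40,60,-40,40,62,75)); rep('pushtop',g(-100,-60,-40,40,68,85)); rep('stop',g(115,165,-60,60,34,50)); rep('base',g(-190,170,-70,70,6,14)); rep('slideplate',g(-100,70,-48,42,29,39))
    # V fit: points on the V flanks, z = z0+|y-y0(x)|
    m=g(-25,-13,-26,22,50,75)|g(36,48,-26,22,50,75)
    x,y,z=X[m],Y[m],Z[m]
    def f(p):
        h=np.minimum(np.abs(y-p[0]-p[1]*(x-12)/100)+p[2],p[3]); return np.abs(h-z).mean()
    b=min((minimize(f,[y0,0,54,69],method='Nelder-Mead',options=dict(maxiter=4000)) for y0 in(-6,-2,2)),key=lambda r:r.fun)
    y0,k=b.x[:2]; print('V',b.x.round(2),b.fun)
    xc=12;print('axis point at X=12',540+xc*c-y0*s,200+xc*s+y0*c,'yaw',np.degrees(a+np.arctan(k/100)))
```

```text
top blocktop 140 (array([553.3, 196.9]), array([52.1, 71.6]), 78.7)
top pushtop 69 (array([468.8, 212.7]), array([34.7, 13.7]), 79.1)
top stop 157 (array([672.7, 172.7]), array([78.6, 25.3]), 78.4)
top base 1188 (array([523.9, 206.4]), array([131.7, 336.3]), 79.0)
top slideplate 796 (array([528.2, 199.6]), array([ 78. , 144.7]), 79.0)
V [-1.07  0.   54.35 68.93] 2.0461675719450407
axis point at X=12 551.5984602382072 196.74118491566423 yaw -10.598937913448387
scene blocktop 170 (array([554. , 194.2]), array([51.6, 75.1]), 79.3)
scene pushtop 73 (array([470.8, 209.4]), array([31.7, 16.4]), 77.5)
scene stop 231 (array([674.8, 171. ]), array([80.3, 27.2]), 79.3)
scene base 848 (array([542. , 196.2]), array([100.8, 299.6]), 79.4)
scene slideplate 489 (array([530.2, 198.5]), array([ 74.1, 147.7]), 79.0)
V [-2.47  0.   54.29 69.3 ] 1.554137196726611
axis point at X=12 551.3412269468768 195.36667097931922 yaw -10.598121728267671
```

```bash
cat >> h.py <<'E'
def rel(cur,yaw,tgt,tyaw):
    x=np.array([np.cos(yaw),np.sin(yaw),0]);y=np.array([np.sin(yaw),-np.cos(yaw),0]);d=np.array(tgt,float)-cur
    t=-(tyaw-yaw); t=(t+np.pi/2)%np.pi-np.pi/2
    print('lin',(d@x).round(1),(d@y).round(1),(-d[2]).round(1),'turn',round(t,3))
def fwd(cur,yaw,lin,turn):
    x=np.array([np.cos(yaw),np.sin(yaw),0]);y=np.array([np.sin(yaw),-np.cos(yaw),0])
    p=np.array(cur,float)+lin[0]*x+lin[1]*y+np.array([0,0,-lin[2]]);return p.round(2),round(yaw-turn,4)
E
python3 - <<'E'
from h import *
rel([256.999,569.727,292.261],2.7178,[597.6,-82,190],np.pi-np.radians(14.4))
E
```

```text
lin -578.5 -454.0 102.3 turn -0.172
```

>>> {"op": "play_rows", "data": {"targets": [{"linear": [-30,-24,0],"turn": 0},{"linear": [-70,-55,0],"turn": 0},{"linear": [-110,-86,0],"turn": 0},{"linear": [-150,-118,0],"turn": -0.05},{"linear": [-190,-149,0],"turn": -0.05},{"linear": [-230,-180,0],"turn": -0.1},{"linear": [-270,-212,0],"turn": -0.1},{"linear": [-310,-243,0],"turn": -0.15},{"linear": [-350,-275,0],"turn": -0.17},{"linear": [-390,-306,20],"turn": -0.17},{"linear": [-430,-337,30],"turn": -0.17},{"linear": [-470,-369,40],"turn": -0.17},{"linear": [-510,-400,60],"turn": -0.172},{"linear": [-545,-428,80],"turn": -0.172},{"linear": [-570,-447,95],"turn": -0.172},{"linear": [-578.5,-454,102.3],"turn": -0.172},{"linear": [-578.5,-454,102.3],"turn": -0.172},{"linear": [-578.5,-454,102.3],"turn": -0.172}], "hand": 70}}

```text
t: 2.35
eef_pos: [597.3, -81.0, 190.5]
tcp_rot: [3.141, 0.0, 2.891]
ft_force: [0.2, 0.3, 0.6]
opening: 0.737
```

Run:
```python
from h import *
p,d=shot('scene','s1')
cv2.imwrite('pics/s1c.png',cv2.resize(p[120:280,230:390],None,fx=3.7,fy=3.7,interpolation=cv2.INTER_CUBIC)[:,:,::-1])
W=world('scene',d);m=(d>0)&(W[...,2]>113)&(W[...,2]<180)&(abs(W[...,0]-597)<90)&(abs(W[...,1]+82)<90)
P=W[m];yaw=2.891;x=np.array([np.cos(yaw),np.sin(yaw)]);y=np.array([np.sin(yaw),-np.cos(yaw)])
q=(P[:,:2]-[597.3,-81]);a=q@x;b=q@y
for s in(1,-1):
    k=(b*s>0)&(P[:,2]<165);print(s,k.sum(),np.percentile(a[k],[2,50,98]).round(1),np.percentile(b[k],[2,50,98]).round(1),P[k,2].min().round(1))
```

```text
1 107 [-14.  -11.    5.3] [33.6 36.3 43.9] 113.1
-1 81 [-13.7 -11.3  -9. ] [-45.9 -40.2 -36.3] 115.0
```

View pics/s1c.png

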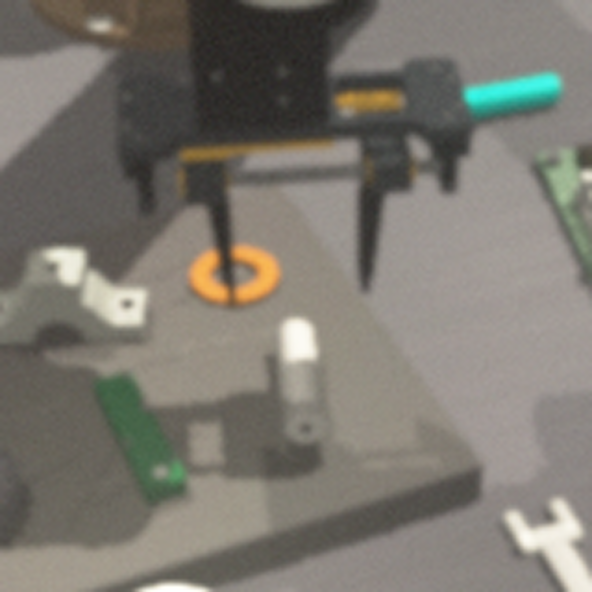

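The crop shows the open fingers over the grey pin (pin at about (298,380) in the crop), and the scene camera reads about 1 mm off the measured TCP. The lateral position is good, so I'll descend and close.

>>> {"op": "play_rows", "data": {"targets": [{"linear": [0,0,15],"turn": 0},{"linear": [0,0,35],"turn": 0},{"linear": [0,0,55],"turn": 0},{"linear": [0,0,70],"turn": 0},{"linear": [0,0,78],"turn": 0},{"linear": [0,0,78],"turn": 0},{"linear": [0,0,78],"turn": 0}], "hand": 70}}

```text
t: 3.28
eef_pos: [597.9, -82.0, 112.4]
tcp_rot: [3.142, 0.001, 2.89]
ft_force: [-0.2, -0.1, -0.0]
opening: 0.737
```

>>> {"op": "play_rows", "data": {"targets": [{"linear": [0,0,0],"turn": 0},{"linear": [0,0,0],"turn": 0},{"linear": [0,0,0],"turn": 0},{"linear": [0,0,0],"turn": 0},{"linear": [0,0,0],"turn": 0},{"linear": [0,0,0],"turn": 0},{"linear": [0,0,0],"turn": 0},{"linear": [0,0,0],"turn": 0}], "hand": 15}}

```text
t: 4.28
eef_pos: [597.6, -82.0, 111.9]
tcp_rot: [3.141, 0.0, 2.89]
ft_force: [-0.0, 0.4, -0.8]
opening: 0.245
```

Run:
```python
from h import *
rel([597.6,-82,112],2.890,[553.3,196.3,190],np.pi-np.radians(10.9))
```

```text
lin 112.2 258.5 -78.0 turn -0.061
```

>>> {"op": "play_rows", "data": {"targets": [{"linear": [0,0,-10],"turn": 0},{"linear": [0,0,-30],"turn": 0},{"linear": [0,0,-55],"turn": 0},{"linear": [5,12,-75],"turn": 0},{"linear": [16,37,-78],"turn": -0.02},{"linear": [30,69,-78],"turn": -0.04},{"linear": [46,106,-78],"turn": -0.06},{"linear": [62,143,-78],"turn": -0.061},{"linear": [78,180,-78],"turn": -0.061},{"linear": [92,212,-78],"turn": -0.061},{"linear": [103,238,-78],"turn": -0.061},{"linear": [109,252,-78],"turn": -0.061},{"linear": [112.2,258.5,-78],"turn": -0.061},{"linear": [112.2,258.5,-78],"turn": -0.061},{"linear": [112.2,258.5,-78],"turn": -0.061}]}}

```text
t: 6.15
eef_pos: [553.5, 195.6, 189.9]
tcp_rot: [-3.141, -0.0, 2.95]
ft_force: [0.5, 0.1, -2.2]
opening: 0.245
```

Run:
```python
from h import *
p,d=shot('scene','s2')
cv2.imwrite('pics/s2c.png',cv2.resize(p[90:250,340:480],None,fx=3.7,fy=3.7,interpolation=cv2.INTER_CUBIC)[:,:,::-1])
print(env.state()['eef_pos'],env.state()['opening'])
```

```text
[553.54587644 195.55930534 189.94322891] 0.24564535760540177
```

View pics/s2c.png

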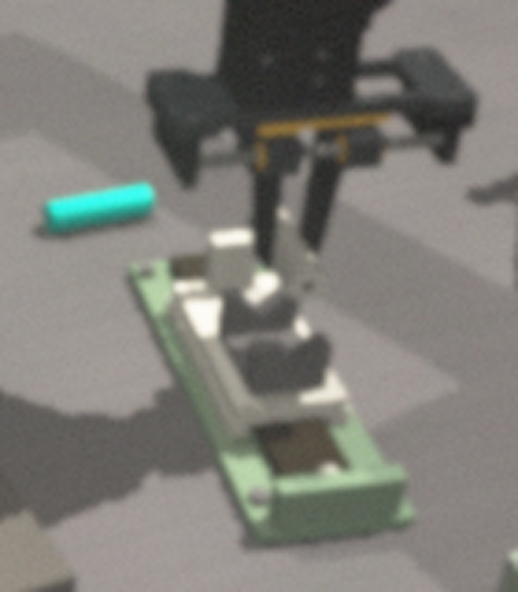

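Run:
```python
from h import *
d=np.load('pics/s2.npz')['d'];W=world('scene',d)+[-1,1.3,0]
m=(d>0)&(W[...,2]>105)&(W[...,2]<136)&(abs(W[...,0]-553)<90)&(abs(W[...,1]-196)<60)
P=W[m];yaw=2.95;x=np.array([np.cos(yaw),np.sin(yaw)]);y=np.array([np.sin(yaw),-np.cos(yaw)])
q=(P[:,:2]-[553.5,195.6]);a=-q@x;b=q@y
k=a>13
print(k.sum(),np.percentile(a[k],[2,50,90,98]),np.percentile(b[k],[2,50,98]),np.percentile(P[k,2],[2,50,98]))
for lo in range(-50,50,6):
    k=(a>lo)&(a<lo+6); print(lo,k.sum(),P[k,2].max().round(1) if k.any() else '',np.median(b[k]) if k.any() else '')
```

```text
155 [13.95045637 37.22265948 42.07087023 43.02745094] [-13.02410947  -3.68689368   9.27393131] [111.88528269 126.09129217 133.15393823]
-50 0  
-44 4 128.6 -11.388112689964917
-38 6 128.7 -11.62880973670126
-32 3 131.6 4.578451602932472
-26 3 133.5 2.443920581289539
-20 3 131.9 4.308913441543003
-14 12 133.6 5.153853862891051
-8 19 135.0 -4.660398360728693
-2 22 134.3 -2.5622860205232225
4 39 135.8 -7.141778353125815
10 43 135.7 -7.802057322879172
16 18 133.2 -6.070568072605042
22 14 131.5 -7.93393109805708
28 21 133.6 -6.945796512981103
34 35 134.1 -3.5078490095598287
40 52 133.1 -0.5512392786896596
46 0
```

>>> {"op": "play_rows", "data": {"targets": [{"linear": [0,0,12],"turn": 0},{"linear": [0,0,26],"turn": 0},{"linear": [0,0,36],"turn": 0},{"linear": [0,0,42],"turn": 0},{"linear": [0,0,45],"turn": 0},{"linear": [0,0,47],"turn": 0},{"linear": [0,0,47],"turn": 0}]}}

```text
t: 7.08
eef_pos: [553.4, 196.3, 143.1]
tcp_rot: [3.141, 0.0, 2.951]
ft_force: [0.5, 0.2, -2.0]
opening: 0.25
```

>>> {"op": "play_rows", "data": {"targets": [{"linear": [0,0,0.5],"turn": 0},{"linear": [0,0,1],"turn": 0},{"linear": [0,0,1.5],"turn": 0},{"linear": [0,0,1.5],"turn": 0}]}}

```text
t: 7.58
eef_pos: [553.4, 196.3, 141.4]
tcp_rot: [3.142, 0.0, 2.951]
ft_force: [-0.5, -0.8, -2.8]
opening: 0.245
```

>>> {"op": "play_rows", "data": {"targets": [{"linear": [0,0,0.5],"turn": 0},{"linear": [0,0,0.5],"turn": 0}]}}

```text
t: 7.82
eef_pos: [553.4, 196.3, 141.0]
tcp_rot: [3.141, 0.0, 2.951]
ft_force: [0.3, -0.3, -2.4]
opening: 0.242
```

>>> {"op": "play_rows", "data": {"targets": [{"linear": [0,0,0],"turn": 0},{"linear": [0,0,0],"turn": 0},{"linear": [0,0,0],"turn": 0},{"linear": [0,0,0],"turn": 0},{"linear": [0,0,0],"turn": 0},{"linear": [0,0,0],"turn": 0}], "hand": 50}}

```text
t: 8.57
eef_pos: [553.4, 196.3, 141.0]
tcp_rot: [3.142, 0.0, 2.951]
ft_force: [-0.7, 0.5, -0.3]
opening: 0.525
```

>>> {"op": "play_rows", "data": {"targets": [{"linear": [0,0,-8],"turn": 0},{"linear": [0,0,-25],"turn": 0},{"linear": [0,0,-50],"turn": 0},{"linear": [0,0,-75],"turn": 0},{"linear": [15,0,-80],"turn": 0},{"linear": [45,0,-80],"turn": 0},{"linear": [80,0,-80],"turn": 0},{"linear": [110,0,-80],"turn": 0},{"linear": [125,0,-80],"turn": 0},{"linear": [125,0,-80],"turn": 0},{"linear": [125,0,-80],"turn": 0}], "hand": 0}}

```text
t: 9.95
eef_pos: [431.4, 220.0, 221.0]
tcp_rot: [3.141, 0.001, 2.951]
ft_force: [-0.2, 0.5, 0.1]
opening: 0.006
```

Run:
```python
from h import *
p,d=shot('scene','s3')
p2,d2=shot('top','t3')
a=cv2.resize(p[90:250,340:480],None,fx=2.8,fy=2.8,interpolation=cv2.INTER_CUBIC)
b=cv2.resize(p2[130:258,190:302],None,fx=3.5,fy=3.5,interpolation=cv2.INTER_CUBIC)
cv2.imwrite('pics/s3c.png',np.hstack([a,b])[:,:,::-1])
for n,d,o in(('scene',d,[-1,1.3,0]),('top',d2,[0,0,0])):
    W=world(n,d)+o
    m=(d>0)&(W[...,2]>72.5)&(W[...,2]<92)&(abs(W[...,0]-555)<60)&(abs(W[...,1]-196)<40)
    P=W[m]
    r=cv2.minAreaRect(P[:,:2].astype(np.float32)); print(n,len(P),r,P[:,2].max())
print(env.state()['eef_pos'])
```

```text
scene 240 ((553.6019897460938, 194.51625061035156), (23.098264694213867, 85.57514190673828), 80.11663818359375) 86.45527307921907
top 271 ((551.6622314453125, 193.7588653564453), (36.825172424316406, 84.48793029785156), 71.10482025146484) 87.84878514643617
[431.4012954  219.87235596 220.81870887]
```

View pics/s3c.png

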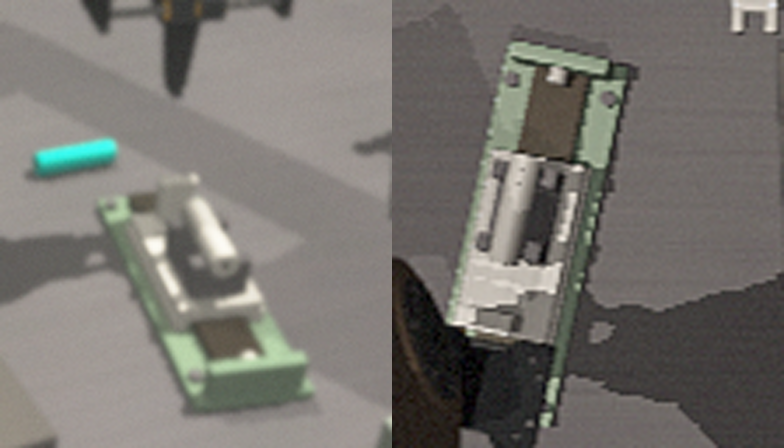

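The pictures show the pin lying in the groove, aligned, in scene crop about (205,230) and top crop about (515,205). Next I'll push the slide.

>>> {"op": "play_rows", "data": {"targets": [{"linear": [0,0,20],"turn": 0},{"linear": [0,0,50],"turn": 0},{"linear": [0,0,80],"turn": 0},{"linear": [0,0,95],"turn": 0},{"linear": [0,0,97],"turn": 0},{"linear": [0,0,97],"turn": 0},{"linear": [-5,0,97],"turn": 0},{"linear": [-12,0,97],"turn": 0},{"linear": [-17,0,97],"turn": 0},{"linear": [-20,0,97],"turn": 0},{"linear": [-23,0,97],"turn": 0},{"linear": [-26,0,97],"turn": 0},{"linear": [-30,0,97],"turn": 0}]}}

```text
t: 11.68
eef_pos: [460.0, 214.2, 123.9]
tcp_rot: [-3.141, -0.001, 2.951]
ft_force: [-2.6, -0.4, 2.6]
opening: 0.004
```

>>> {"op": "play_rows", "data": {"targets": [{"linear": [-4,0,0],"turn": 0},{"linear": [-8,0,0],"turn": 0},{"linear": [-12,0,0],"turn": 0},{"linear": [-16,0,0],"turn": 0},{"linear": [-20,0,0],"turn": 0},{"linear": [-24,0,0],"turn": 0},{"linear": [-28,0,0],"turn": 0},{"linear": [-32,0,0],"turn": 0}]}}

```text
t: 12.68
eef_pos: [491.8, 208.2, 123.9]
tcp_rot: [3.142, -0.0, 2.951]
ft_force: [-2.2, -1.2, -1.0]
opening: 0.003
```

>>> {"op": "play_rows", "data": {"targets": [{"linear": [-3,0,0],"turn": 0},{"linear": [-6,0,0],"turn": 0},{"linear": [-8,0,0],"turn": 0},{"linear": [-10,0,0],"turn": 0},{"linear": [-12,0,0],"turn": 0}]}}

```text
t: 13.3
eef_pos: [503.4, 206.0, 123.9]
tcp_rot: [3.141, 0.0, 2.951]
ft_force: [-2.7, -1.0, -2.0]
opening: 0.007
```

Run:
```python
from h import *
p,d=shot('scene','s4')
cv2.imwrite('pics/s4c.png',cv2.resize(p[120:250,360:480],None,fx=4,fy=4,interpolation=cv2.INTER_CUBIC)[:,:,::-1])
W=world('scene',d)+[-1,1.3,0]
m=(d>0)&(W[...,2]>72.5)&(W[...,2]<92)&(abs(W[...,0]-620)<45)&(abs(W[...,1]-185)<40)
P=W[m];r=cv2.minAreaRect(P[:,:2].astype(np.float32)); print(len(P),r)
```

```text
240 ((611.504150390625, 183.6347198486328), (22.536651611328125, 76.9950942993164), 78.69300842285156)
```

View pics/s4c.png

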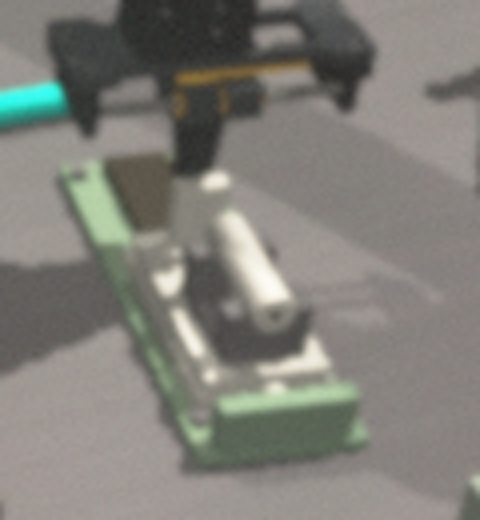

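The slide is near the bumper (crop (275,390)), and the pin is still seated. I'll creep on.

>>> {"op": "play_rows", "data": {"targets": [{"linear": [-1.5,0,0],"turn": 0},{"linear": [-3,0,0],"turn": 0},{"linear": [-4.5,0,0],"turn": 0},{"linear": [-6,0,0],"turn": 0}]}}

```text
t: 13.85
eef_pos: [509.3, 204.9, 124.0]
tcp_rot: [3.141, 0.0, 2.951]
ft_force: [-0.7, 0.5, 0.3]
opening: 0.003
```

>>> {"op": "play_rows", "data": {"targets": [{"linear": [-1,0,0],"turn": 0},{"linear": [-2,0,0],"turn": 0},{"linear": [-3,0,0],"turn": 0}]}}

```text
t: 14.22
eef_pos: [511.8, 204.4, 124.0]
tcp_rot: [-3.142, -0.001, 2.951]
ft_force: [-6.7, 4.1, 3.7]
opening: 0.005
```

>>> {"op": "play_rows", "data": {"targets": [{"linear": [-0.5,0,0],"turn": 0},{"linear": [-1,0,0],"turn": 0},{"linear": [-1,0,0],"turn": 0}]}}

```text
t: 14.6
eef_pos: [511.9, 204.4, 124.0]
tcp_rot: [-3.141, -0.003, 2.951]
ft_force: [-8.8, 3.8, 5.5]
opening: 0.006
```

>>> {"op": "play_rows", "data": {"targets": [{"linear": [-1,0,0],"turn": 0},{"linear": [-1.5,0,0],"turn": 0},{"linear": [-1.5,0,0],"turn": 0},{"linear": [-1.5,0,0],"turn": 0}]}}

```text
t: 15.1
eef_pos: [512.1, 204.3, 124.0]
tcp_rot: [-3.14, -0.005, 2.951]
ft_force: [-17.1, 8.1, 10.2]
opening: 0.006
```

Run:
```python
from h import *
p,d=shot('scene','s5')
cv2.imwrite('pics/s5c.png',cv2.resize(p[120:250,360:480],None,fx=4,fy=4,interpolation=cv2.INTER_CUBIC)[:,:,::-1])
```

```text
(no output)
```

View pics/s5c.png

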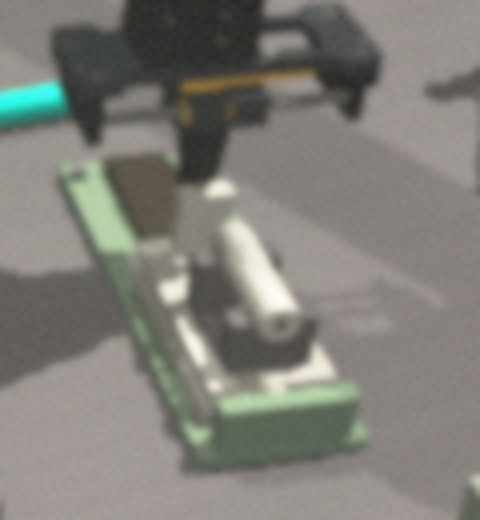

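Run:
```python
from h import *
rel([514.5,203.8,124],2.951,[482.3,-199.2,190],np.radians(71.2))
print(env.state()['joints'])
```

```text
lin -44.7 -401.8 -66.0 turn -1.433
[ 0.25940841  0.61784279  1.89031834  0.00209475  0.63889498 -1.12243849]
```

>>> {"op": "play_rows", "data": {"targets": [{"linear": [6,0,0],"turn": 0},{"linear": [20,0,0],"turn": 0},{"linear": [25,0,-25],"turn": 0},{"linear": [25,0,-65],"turn": 0},{"linear": [25,0,-90],"turn": 0.1},{"linear": [15,-20,-96],"turn": 0.25},{"linear": [5,-60,-96],"turn": 0.42},{"linear": [-5,-100,-96],"turn": 0.59},{"linear": [-15,-145,-96],"turn": 0.76},{"linear": [-22,-190,-96],"turn": 0.93},{"linear": [-30,-235,-96],"turn": 1.1},{"linear": [-35,-280,-96],"turn": 1.27},{"linear": [-40,-325,-96],"turn": 1.44},{"linear": [-44,-365,-90],"turn": 1.6},{"linear": [-44.7,-392,-75],"turn": 1.7},{"linear": [-44.7,-401.8,-66],"turn": 1.709},{"linear": [-44.7,-401.8,-66],"turn": 1.709},{"linear": [-44.7,-401.8,-66],"turn": 1.709}], "hand": 70}}

```text
t: 17.4
eef_pos: [482.5, -198.3, 190.2]
tcp_rot: [3.141, -0.0, 1.244]
ft_force: [0.3, 1.0, 0.2]
opening: 0.737
```

Run:
```python
from h import *
p,d=shot('scene','s6')
p2,d2=shot('top','t6')
a=cv2.resize(p[90:250,180:330],None,fx=2.8,fy=2.8,interpolation=cv2.INTER_CUBIC)
b=cv2.resize(p2[130:258,190:292],None,fx=3.5,fy=3.5,interpolation=cv2.INTER_CUBIC)
cv2.imwrite('pics/s6c.png',np.hstack([a,b])[:,:,::-1])
for n,dd,o in(('scene',d,[-1,1.3,0]),('top',d2,[0,0,0])):
    W=world(n,dd)+o
    for nm,x0,y0,r,z0,z1 in(('pin',613,185,58,72.5,92),('block',613,185,45,62,72),('push',527,201,22,68,90),('captop',483,-199,35,69,85),('cap',483,-199,65,37,85)):
        m=(dd>0)&(W[...,2]>z0)&(W[...,2]<z1)&(np.hypot(W[...,0]-x0,W[...,1]-y0)<r)
        P=W[m]
        if len(P)>4: r=cv2.minAreaRect(P[:,:2].astype(np.float32)); print(n,nm,len(P),np.round(r[0],1),np.round(r[1],1),round(r[2],1),P[:,2].max().round(1))
print(env.state()['eef_pos'],env.state()['tcp_rot'],env.state()['joints'])
```

```text
scene pin 277 [612.8 183.3] [22.4 87.2] 79.7 86.2
scene block 186 [613.5 183.8] [50.9 84.4] 80.2 71.9
scene push 81 [529.8 199.7] [33.2 18.5] 78.0 78.1
scene captop 165 [ 482.3 -199. ] [33.3 37.7] 70.4 78.9
scene cap 684 [ 482.4 -199.3] [104.3  39.2] 69.0 78.9
top pin 279 [612.1 182.5] [41.3 83.6] 74.7 87.6
top block 107 [610.3 185.4] [50.6 78.6] 79.3 71.9
top push 68 [528.9 200.7] [33.4 13.6] 79.2 80.7
[ 482.57217503 -198.34051297  190.38698602] [ 3.14090004e+00 -1.98859328e-06  1.24374121e+00] [-5.16654570e-01  4.81241838e-01  1.91882934e+00  1.96304251e-04
  7.40841657e-01 -1.89744257e-01]
```

View pics/s6c.png

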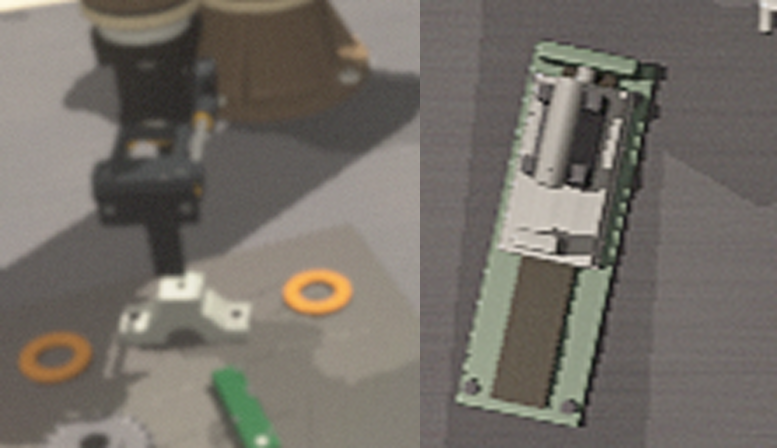

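>>> {"op": "play_rows", "data": {"targets": [{"linear": [0,0,15],"turn": 0},{"linear": [0,0,35],"turn": 0},{"linear": [0,0,55],"turn": 0},{"linear": [0,0,66],"turn": 0},{"linear": [0,0,70],"turn": 0},{"linear": [0,0,70],"turn": 0},{"linear": [0,0,70],"turn": 0}], "hand": 60}}

```text
t: 18.38
eef_pos: [482.5, -199.3, 120.4]
tcp_rot: [3.141, 0.0, 1.242]
ft_force: [0.2, 0.6, 0.2]
opening: 0.627
```

>>> {"op": "play_rows", "data": {"targets": [{"linear": [0,0,0],"turn": 0},{"linear": [0,0,0],"turn": 0}], "hand": 40}}

```text
t: 18.62
eef_pos: [482.4, -199.2, 120.2]
tcp_rot: [3.141, -0.0, 1.242]
ft_force: [0.1, -0.2, 0.6]
opening: 0.475
```

>>> {"op": "play_rows", "data": {"targets": [{"linear": [0,0,0],"turn": 0},{"linear": [0,0,0],"turn": 0},{"linear": [0,0,0],"turn": 0},{"linear": [0,0,0],"turn": 0},{"linear": [0,0,0],"turn": 0},{"linear": [0,0,0],"turn": 0}], "hand": 20}}

```text
t: 19.38
eef_pos: [482.4, -199.2, 120.0]
tcp_rot: [3.141, -0.0, 1.242]
ft_force: [-0.0, 0.6, 4.3]
opening: 0.354
```

>>> {"op": "play_rows", "data": {"targets": [{"linear": [0,0,-2],"turn": 0},{"linear": [0,0,-6],"turn": 0},{"linear": [0,0,-14],"turn": 0},{"linear": [0,0,-25],"turn": 0},{"linear": [0,0,-38],"turn": 0},{"linear": [0,0,-52],"turn": 0},{"linear": [0,0,-70],"turn": 0},{"linear": [0,0,-88],"turn": 0},{"linear": [0,0,-100],"turn": 0},{"linear": [0,0,-108],"turn": 0},{"linear": [0,0,-110],"turn": 0},{"linear": [0,0,-110],"turn": 0}]}}

```text
t: 20.88
eef_pos: [482.2, -199.1, 229.6]
tcp_rot: [-3.141, -0.0, 1.242]
ft_force: [-0.0, 0.2, -7.1]
opening: 0.354
```

Run:
```python
from h import *
p,d=shot('scene','s7')
cv2.imwrite('pics/s7c.png',cv2.resize(p[60:240,170:370],None,fx=3.2,fy=3.2,interpolation=cv2.INTER_CUBIC)[:,:,::-1])
rel([482.3,-199.2,230],np.radians(71.2),[613,184.8,237],np.radians(79.1))
```

```text
lin 405.6 -0.0 -7.0 turn -0.138
```

View pics/s7c.png

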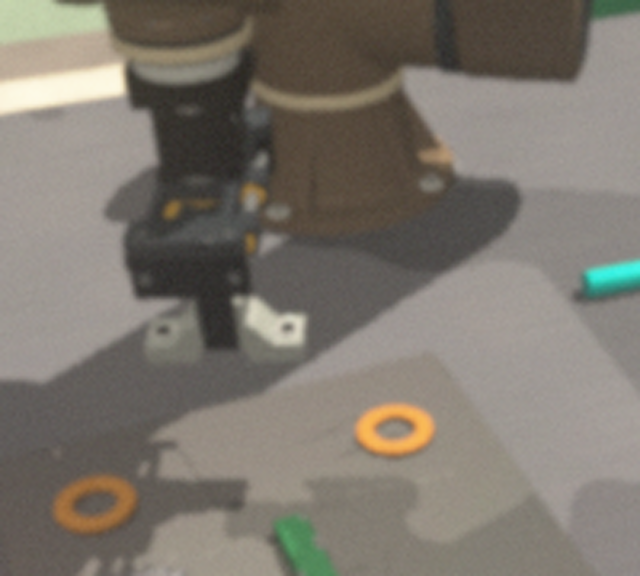

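The cap is held level between the fingers (crop (225,330)) and its weight is about 7 N. Now I'll carry it over the V-block.

>>> {"op": "play_rows", "data": {"targets": [{"linear": [4,0,-2],"turn": 0},{"linear": [14,0,-4],"turn": 0},{"linear": [30,0,-4],"turn": 0},{"linear": [52,0,-4],"turn": -0.01},{"linear": [80,0,-4],"turn": -0.02},{"linear": [110,0,-4],"turn": -0.03},{"linear": [140,0,-4],"turn": -0.04},{"linear": [170,0,-4],"turn": -0.06},{"linear": [200,0,-4],"turn": -0.08},{"linear": [230,0,-4],"turn": -0.1},{"linear": [260,0,-4],"turn": -0.11},{"linear": [290,0,-4],"turn": -0.12},{"linear": [320,0,-4],"turn": -0.13},{"linear": [346,0,-4],"turn": -0.138},{"linear": [368,0,-4],"turn": -0.138},{"linear": [385,0,-4],"turn": -0.138},{"linear": [397,0,-4],"turn": -0.138},{"linear": [403,0,-4],"turn": -0.138},{"linear": [405.5,0,-4],"turn": -0.138},{"linear": [405.5,0,-4],"turn": -0.138}]}}

```text
t: 23.42
eef_pos: [613.3, 184.2, 233.9]
tcp_rot: [-3.141, 0.0, 1.379]
ft_force: [0.3, 0.1, -7.0]
opening: 0.355
```

>>> {"op": "play_rows", "data": {"targets": [{"linear": [0,0,0],"turn": 0},{"linear": [0,0,0],"turn": 0},{"linear": [0,0,0],"turn": 0},{"linear": [0,0,0],"turn": 0}]}}

```text
t: 23.92
eef_pos: [613.3, 184.5, 234.0]
tcp_rot: [3.142, -0.0, 1.38]
ft_force: [0.1, 0.4, -6.0]
opening: 0.357
```

Run:
```python
from h import *
p,d=shot('scene','s8')
cv2.imwrite('pics/s8c.png',cv2.resize(p[60:240,330:480],None,fx=3.2,fy=3.2,interpolation=cv2.INTER_CUBIC)[:,:,::-1])
W=world('scene',d)+[-1,1.3,0]
for nm,r,z0,z1 in(('cap',75,141,190),('capears',75,141,158),('pin',58,72.5,92)):
    m=(d>0)&(W[...,2]>z0)&(W[...,2]<z1)&(np.hypot(W[...,0]-613,W[...,1]-184)<r);P=W[m]
    g=cv2.cvtColor(p,cv2.COLOR_RGB2GRAY)[m]; P=P[g>90]
    r=cv2.minAreaRect(P[:,:2].astype(np.float32)); print(nm,len(P),np.round(r[0],1),np.round(r[1],1),round(r[2],1),P[:,2].min().round(1),P[:,2].max().round(1))
s=env.state();print(s['eef_pos'],s['tcp_rot'],s['opening'],s['qvel'].round(4),s['ft_force'])
```

```text
cap 620 [611.5 184.4] [107.5  48.7] 75.2 143.6 190.0
capears 227 [616.8 183.1] [107.3  37.1] 75.9 143.6 158.0
pin 278 [612.9 185.3] [26.8 87. ] 79.7 72.6 85.4
[613.27209413 184.54860111 233.93222111] [-3.14156923e+00 -8.38240256e-05  1.37977453e+00] 0.36125909377633425 [-0.0002 -0.0013  0.0002 -0.0009  0.0006  0.0003] [ 0.09322668 -0.21698929 -7.39192468]
```

View pics/s8c.png

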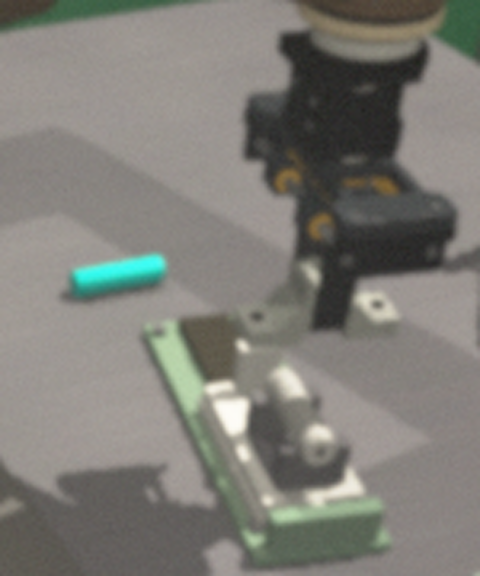

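The cap hangs level over the pin (crop (320,310) above (300,410)), with its underside at about 143 mm against the pin top at about 83 mm. The arm is still, so I'll hand in.

```bash
python3 -c "
from cell import env
print(env.job_done())"
```

```text
the job is handed in; nothing more can be done
None
```

The pin is in the V-block groove, the slide is against its stop, and the cap is held above the pin. I handed the job in at about 24 s; the cell gave no verdict.

- **Pin:** I took the larger grey pin from the plate, set it in the groove and let go. The last picture puts it at about (613, 185) mm, within a few mm of the block's middle and along the groove.
- **Slide:** The closed fingers pushed it about 61 mm until it stopped moving. The push then rose to about 17 N with no further travel, so I took it to be home. There is no direct reading of the slide joint.
- **Cap:** I lifted it level, reading about 7 N of weight, and hold it at about (613, 184.5) mm. Its underside is about 60 mm above the pin, its bore runs along the groove, and the joints were at rest.
- **Other parts:** The arm did not touch the gear, washers or gauge case by plan. I did not re-measure their positions at the end.
- **Disagreements:** The two cameras differed by 1–2 mm, which I corrected against the measured gripper position. The last cap outline read about 4 degrees off in yaw. I put that down to the fingers hiding part of it, since the tool yaw itself matched the target.

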